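# Sweep the used lids off the serving table into the scrap bin

## Task

Clear the litter from the serving table: sweep the two green tin lids and the white jug cap along the table top and over its far edge into the grey scrap bin mounted there. Only slide them with the fingertips, never pick them up, and leave everything else on the table standing where it is.

Things in the scene. Friction and masses are not known exactly. Their poses are not given: they have to be found in the camera images.
- lid_a_center (a point): Centre of a loose green steel lid of a fuel tin, lying flat: a disc 60 mm in diameter and 12 mm high, 25 g, with this point 6 mm above the table. Litter, to be swept into the bin.
- lid_b_center (a point): Centre of the second green lid, the same as the first.
- jug_cap_center (a point): Centre of a loose white plastic jug cap, ribbed round its side, lying flat: a disc 46 mm in diameter over the ribs and 18 mm high, 15 g, with this point 9 mm above the table. Litter, to be swept into the bin.
- bin_mouth (a point): Point on the table's straight far edge (along y), at table-top height, at the middle of the fixed bin's length. The mouth reaches 160 mm on in +x and 156 mm to either side. Its rim is 3 mm below the table top, so a thing slid over the edge here tips and drops in.
- bin: The grey plastic scrap bin, open at the top, 160 mm (x) by 320 mm (y) by 170 mm deep outside, walls 4 mm, carried by arms under the table just outside the table's far edge. Origin: centre of its underside, 173 mm below the table top and 85 mm beyond the edge. Axes parallel to the world's.
- fuel_tin: Closed brass-coloured fuel tin with a blue band and a green lid on, upright, 66 mm in diameter, 58 mm high, 250 g. It stands among the litter. Stays where it stands; its origin is the centre of its underside on the table.
- shaker: Glass salt shaker with a steel top, 44 mm in diameter, 78 mm high, 160 g. It stands among the litter. Stays where it stands; its origin is the centre of its underside on the table.
- red_bottle: Red squeeze bottle, 60 mm in diameter, 192 mm high. Stays where it stands; its origin is the centre of its underside on the table.
- yellow_bottle: Yellow squeeze bottle, 60 mm in diameter, 192 mm high. Stays where it stands; its origin is the centre of its underside on the table.
- cup_stack: Stack of white cups, upright, 77 mm in diameter, 145 mm high. Stays where it stands; its origin is the centre of its underside on the table.
- dip_tub: Small clear tub of brown dip with a blue lid, 66 mm in diameter, 45 mm high. Stays where it stands; its origin is the centre of its underside on the table.

How it is judged (in metres and radians):
At the end, for the whole second after the job is handed in: Both green lids and the white cap lie at rest inside the bin, below its rim; the tin, shaker, bottles, cups and dip tub are within 20 mm of where they began and not tipped over (x of lid_a_center in the frame of bin between -0.08 and 0.08 m and y of lid_a_center in the frame of bin between -0.16 and 0.16 m and z of lid_a_center in the frame of bin between 0 and 0.14 m and linear speed of each of lid_a, lid_b, jug_cap below 0.05 m/s and x of lid_b_center in the frame of bin between -0.08 and 0.08 m and y of lid_b_center in the frame of bin between -0.16 and 0.16 m and z of lid_b_center in the frame of bin between 0 and 0.14 m and x of jug_cap_center in the frame of bin between -0.08 and 0.08 m and y of jug_cap_center in the frame of bin between -0.16 and 0.16 m and z of jug_cap_center in the frame of bin between 0 and 0.14 m and distance of each of fuel_tin, shaker, red_bottle, yellow_bottle, cup_stack, dip_tub from where it was at the start of the episode below 0.02 m and angle between each of fuel_tin, shaker, red_bottle, yellow_bottle, cup_stack, dip_tub's own z axis and vertical below 0.3 rad); the robot touches nothing.
It fails at once if a lid or the cap is lifted off the table (its centre more than 25 mm above the table top) (height (world z) of any of lid_a_center, lid_b_center, jug_cap_center above 0.025 m).
It fails at once if something that should stay was shifted more than 20 mm or tipped (distance of any of fuel_tin, shaker, red_bottle, yellow_bottle, cup_stack, dip_tub from where it was at the start of the episode above 0.02 m or angle between any of fuel_tin, shaker, red_bottle, yellow_bottle, cup_stack, dip_tub's own z axis and vertical above 0.3 rad).
It also fails if it takes over 64 s, if anything falls off the work surface, if the arm or the gripper's body presses on something with over 40 N, if the wrist force passes 120 N, or if a joint passes its speed limit or range.

## Robot

A 6-joint arm with a two-finger parallel gripper is mounted at the origin on the work surface. World frame = base frame: x ahead of the robot, y to its left, z up, the work surface at z = 0. Lengths are in m, angles in degrees, forces in N, time in s.
With the tool pointing down it reaches from about 0.4 to 0.825 m from the base axis. Payload 7 kg.
Tool frame: the origin (TCP) lies between the finger pads; the fingertips stand 14 mm ahead of it and the grasp point (between the pads) lies 5 mm behind it (r.tips_ahead is the distance from the TCP to the fingertips, in m); z points along the fingers, y is the direction in which the jaws open and shut (so a half turn about z gives the same grasp; the last joint's range is limited). The gripper opens to 88 mm and grips with 3 to 60 N. Pads are 19 mm wide; open, the fingers measure 130 mm over their backs; the gripper's body (78 mm by 193 mm) begins 47 mm behind the grasp point.
Start: joints at [93.283, 20.546, 0.682, 0, -70.136, -16.507], TCP at [0.154, 0.657, 0.241] pointing down, gripper open.
Joint ranges: [-176.03, 176.03], [-82.01, 121.73], [-58.28, 71.71], [-173.87, 95.51], [-174.79, -0.11], [-173.66, 173.66]. Speed limits (degrees/s): [136.94, 136.94, 172.46, 180, 180, 180].

## Interface

Orientations are given as [roll, pitch, yaw] about the fixed x, y, z axes, in that order (R = Rz(yaw) Ry(pitch) Rx(roll)).
In Python, from plant import r gives the robot as it stands.
- The arm moves only by the tool apply_moves, never from a script. Its arguments are lists of equal length, an entry for each row: "slide": the shift along the tool's x, y, z as a fraction of full scale, a list of three; "turn": the turn, a rotation vector about the tool's x, y, z as a fraction of full scale, a list of three; "jaw": the closure, from 0 (fully open) to 1 (shut). In form: {"slide": [[dx, dy, dz], ...], "turn": [[wx, wy, wz], ...], "jaw": [jaw, ...]}. A call has 1 to 8 rows; each row shifts and turns the commanded pose from where the row before left it, along the tool's axes as they then stand; what a row does not reach is not made up. Full scale, the value 1, is 0.1 m for a shift and 1.5 rad for a turn. A row lasts 1/10 s, in which the tool goes at most 50 mm and 8.59 degrees, less where a joint would pass 70% of its speed; a pose out of reach is approached as far as the arm can. A call with a number of a shift or a turn outside -1 to 1 is refused whole. A call with a gripper value outside its range is refused whole. The fingers move at their own pace and stop on an object; "newtons" is the grip in N (left out, the last holds). Time passes only in rows, so rows that do not move let the fingers close. It gives the time, the measured TCP pose, the force and the opening at its end, in the units of the state.
- r.get_state(): the state, without advancing time (a new reading comes with each control period).
- r.capture(name): name is "side" or "top" or "wrist"; returns a dict with "pixels" (400x640x3 uint8, blue, green, red), "depth" (400x640 float32, m along the optical axis (not along the pixel's ray), 0 where there is no reading), "fx", "fy", "cx", "cy" (pixels), "dist_coeffs" ([k1, k2, p1, p2, k3] as OpenCV has them; the pictures are not rectified), "rvec" (rotation vector, rad) and "tvec" (3), from world to camera coordinates, as OpenCV has them. Camera axes: x right, y down, z forward; pixel columns grow to the right and rows downward; lengths in m; the calibration is good to about 2 mm. A picture is of the moment at which its call begins.
- r.close_job(): hands the job in, once; it reports no verdict.
The state is a dict: "time_s": time; "joints": joint angles; "qd": joint speeds; "joint_torque": joint torques, N m; "tcp_pos": TCP position; "eef_rot": TCP orientation; "contact_force": force on the tool from outside, world axes, zero at the start; "moment": the same for the moment, N m; "gripper_width": finger opening in m.
Only numpy, scipy, OpenCV 4.12 (cv2) and the standard library are available. Lean on these libraries where they do the work, as an engineer would, in place of code of your own. Each camera call takes 0.05 s, during which the arm holds its last target.

## Working session

There is one attempt and no reset: what is moved stays moved. The work goes in short steps, Python scripts to look and compute and a tool call to move; the robot and the scene stay as the last step left them, time stands still between calls to the robot, and variables do not carry over. Pictures are saved under pics/ and viewed, and the job is handed in when it is done.

Besides the shell and the picture viewer there is one more tool, called after "Request:" as a command line: name --argument value ..., lists and objects as JSON in quotes. apply_moves: Moves the arm, as the interface text tells. Shift numbers are shares of 0.1 m and turn numbers shares of 1.5 rad, none past 1 either way. Its arguments: {"type":"object","properties":{"slide":{"type":"array"},"turn":{"type":"array"},"jaw":{"type":"array"},"newtons":{"type":"number"}},"required":["slide","turn","jaw"]}

```bash
ls; mkdir -p pics; python3 - <<'E'
from plant import r
import cv2
for n in ("top","side"):
    c=r.capture(n); cv2.imwrite(f"pics/{n}0.png",c["pixels"])
    print(n,c["fx"],c["cx"],c["cy"],c["dist_coeffs"],c["rvec"],c["tvec"])
print(r.get_state(), r.tips_ahead)
E
```

```text
pics
top 364.87913406302846 321.57437536382986 201.8621459615415 [-0.01706734  0.          0.          0.          0.        ] [ 2.17694645 -2.04930029  0.21584313] [-0.02107984  0.54614693  1.02153268]
side 443.0795132732061 316.3306452285933 203.12502418196706 [-0.06805065  0.          0.          0.          0.        ] [ 2.362006   -0.56266479  0.2094289 ] [-0.51376237  0.18515702  1.41544433]
{'time_s': 0.1, 'joints': array([ 9.32852360e+01,  2.05874756e+01,  6.39118952e-01, -1.68941282e-02,
       -7.01348024e+01, -1.65059374e+01]), 'qd': array([-0.02186213, -0.07001331,  0.20241375,  0.0517697 ,  0.04375637,
        0.00391843]), 'joint_torque': array([-9.85500301e-04, -5.84164739e+01,  2.93755335e+01,  7.01549470e+00,
        1.01905144e-02, -5.37869209e-05]), 'tcp_pos': array([0.15431905, 0.65670416, 0.2397181 ]), 'eef_rot': array([ 1.79915755e+02, -8.40087810e-03, -1.32264475e+01]), 'contact_force': array([ 0.27547614,  1.0307667 , -1.45151467]), 'moment': array([ 0.01879303, -0.04205259, -0.02413306]), 'gripper_width': 0.08758521394640864} 0.014
```

View pics/top0.png

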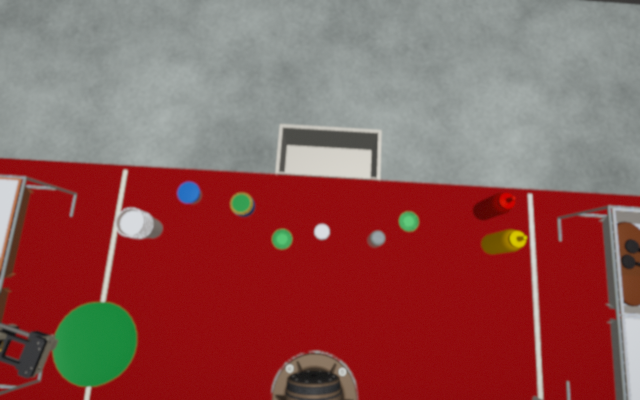

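View pics/side0.png

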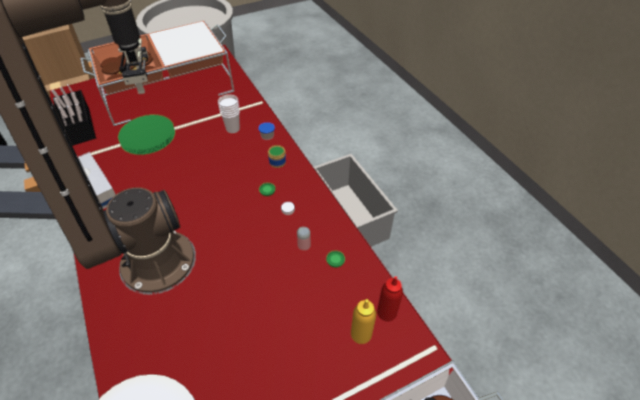

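The top view shows lids at about (282,239) and (409,221), the cap at (321,231), the tin at (241,203), the shaker at (377,238) and the bin rim at about (275–381,125–178). Next I'll turn these into positions.

```bash
cat > h.py <<'E'
import numpy as np, cv2
from plant import r
def ray(c,uv,z):
    K=np.array([[c["fx"],0,c["cx"]],[0,c["fy"],c["cy"]],[0,0,1]])
    R=cv2.Rodrigues(np.array(c["rvec"],float))[0]; t=np.array(c["tvec"],float).ravel()
    n=cv2.undistortPoints(np.array([[uv]],float),K,np.array(c["dist_coeffs"],float))[0,0]
    d=R.T@np.array([n[0],n[1],1]); o=-R.T@t
    s=(z-o[2])/d[2]; return o+s*d
def blobs(c,lo,hi,amin=30,amax=3000):
    hsv=cv2.cvtColor(cv2.UMat(c["pixels"]).get(),cv2.COLOR_BGR2HSV)
    m=cv2.inRange(hsv,np.array(lo),np.array(hi))
    n,l,s,ce=cv2.connectedComponentsWithStats(m)
    return [(ce[i],s[i]) for i in range(1,n) if amin<s[i][4]<amax]
RNG={"green":((45,80,60),(85,255,255)),"white":((0,0,150),(180,70,255)),"grey":((0,0,90),(180,90,150)),"blue":((95,80,60),(125,255,255)),"yel":((15,80,60),(40,255,255))}
E
python3 - <<'E'
from h import *
for n in ("top","side"):
    c=r.capture(n); print(n)
    for k,(lo,hi) in RNG.items():
        for ce,s in blobs(c,lo,hi):
            if n=="top" and not (100<ce[0]<540 and 120<ce[1]<260): continue
            z={"green":.012,"white":.018,"grey":.078,"blue":.045,"yel":.058}[k]
            p=ray(c,ce,z); u=[ray(c,(s[0],ce[1]),z),ray(c,(s[0]+s[2],ce[1]),z)]
            print(k,ce.round(1),s[2:],p.round(4),"w",np.linalg.norm(u[0]-u[1]).round(3))
    if n=="top":
        for uv in [(277,175),(380,179),(276,178),(381,182),(280,124),(382,130),(150,161),(450,187)]:
            print(uv, ray(c,uv,0).round(3))
    im=c["pixels"]; 
    cr=im[110:260,100:540] if n=="top" else im[90:280,200:420]
    cv2.imwrite(f"pics/{n}_crop.png",cv2.resize(cr,None,fx=1.8 if n=="top" else 3,fy=1.8 if n=="top" else 3,interpolation=cv2.INTER_CUBIC))
E
```

```text
top
green [240.7 202.8] [ 18  17 244] [0.5374 0.2601 0.012 ] w 0.055
green [408.2 221. ] [ 19  19 276] [ 0.512  -0.2551  0.012 ] w 0.058
green [281.8 238.8] [ 19  19 280] [0.4349 0.1251 0.012 ] w 0.057
white [210.3 136.3] [11 10 50] [0.745  0.3778 0.018 ] w 0.035
white [125.5 228.8] [  52  133 1586] [0.4353 0.5979 0.018 ] w 0.158
white [321.5 231.3] [ 16  16 205] [0.464  0.0069 0.018 ] w 0.048
white [377.7 237.3] [11 11 89] [ 0.4562 -0.1627  0.018 ] w 0.033
grey [326.3 146.2] [ 99  50 445] [0.7121 0.0079 0.078 ] w 0.296
grey [450.4 179.4] [ 63  19 260] [ 0.6322 -0.3625  0.078 ] w 0.187
grey [155. 229.] [ 17  20 156] [0.4341 0.4808 0.078 ] w 0.049
grey [376.3 238.6] [15 15 98] [ 0.445  -0.1495  0.078 ] w 0.043
blue [188.4 192.3] [ 22  21 364] [0.5535 0.4123 0.045 ] w 0.066
yel [241.9 204.5] [ 23  22 147] [0.5239 0.2452 0.058 ] w 0.068
yel [281.7 238.8] [21 21 59] [0.4304 0.1202 0.058 ] w 0.061
yel [504.1 241.4] [ 46  25 842] [ 0.4614 -0.524   0.058 ] w 0.135
(277, 175) [0.636 0.158 0.   ]
(380, 179) [ 0.643 -0.167  0.   ]
(276, 178) [0.626 0.16  0.   ]
(381, 182) [ 0.633 -0.171  0.   
[... 4610 characters left out ...]
1
grey [510.3 357. ] [ 9  8 41] [ 0.7469 -0.7741  0.078 ] w 0.024
grey [536.4 359.9] [10  7 36] [ 0.8022 -0.8124  0.078 ] w 0.027
grey [456.4 388. ] [ 43  31 499] [ 0.5727 -0.7716  0.078 ] w 0.107
grey [482.6 394.2] [19  7 53] [ 0.6206 -0.8141  0.078 ] w 0.047
blue [266.1 127.8] [ 15  11 136] [0.5535 0.4083 0.045 ] w 0.061
blue [277.1 161.8] [15  8 68] [0.5135 0.2035 0.045 ] w 0.056
yel [47.8 32.2] [ 52  18 241] [-0.2027  1.7228  0.058 ] w 0.314
yel [75.4 37.5] [ 8 16 34] [-0.0683  1.5746  0.058 ] w 0.046
yel [64.2 80.8] [ 47  21 273] [-0.1604  1.1566  0.058 ] w 0.235
yel [276.4 154. ] [17 14 89] [0.5237 0.2309 0.058 ] w 0.064
yel [363.  321.2] [ 24  44 805] [ 0.466  -0.5027  0.058 ] w 0.066
```

View pics/top_crop.png

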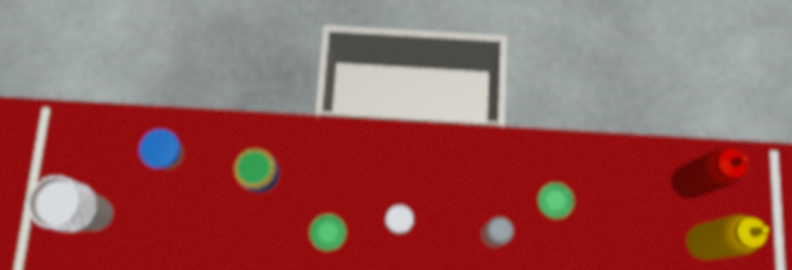

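```bash
python3 - <<'E'
from h import *
c=r.capture("top"); im=c["pixels"].astype(int)
red=(im[...,2]>90)&(im[...,1]<60)
P=[]
for u in list(range(150,270,6))+list(range(395,480,6)):
    v=np.where(red[:230,u])[0].min(); P.append(ray(c,(u,v),0)[:2])
P=np.array(P); f=np.polyfit(P[:,1],P[:,0],1); print("edge x=",f,np.abs(np.polyval(f,P[:,1])-P[:,0]).max())
# bin rim: light rim pixels along row 150
g=cv2.cvtColor(c["pixels"],cv2.COLOR_BGR2GRAY)
for v in (150,165): print(v,g[v,268:300],g[v,365:392])
for u in (300,330): print(u, g[115:140,u], g[165:185,u])
for uv in [(277,165),(381,165)]: print(uv, ray(c,uv,-.003).round(3))
for n,uv,z in [("tin",(241,203.2),.058),("shaker",(377.7,237.5),.078)]: print(n,ray(c,uv,z).round(3))
s=r.capture("side")
for n,uv,z in [("tin",(276.2,152.5),.058),("shaker",(303.2,231),.078)]: print(n,ray(s,uv,z).round(3))
E
```

```text
edge x= [-6.86233363e-05  6.35854219e-01] 0.00186161498674553
150 [136 134 132 132 134 137 139 144 157 181 195 192 167 123  91  83  86 109
 155 189 202 204 205 205 205 205 205 205 205 206 205 206] [186 184 182 182 180 167 133  92  75  73  75  98 152 194 206 200 180 166
 164 166 166 165 164 163 162 161 160]
165 [137 137 137 138 139 141 145 163 189 200 190 156 109  86  83  89 122 168
 196 205 206 207 207 207 207 207 207 208 208 207 207 207] [212 212 212 212 205 183 135  87  74  73  81 117 168 199 204 191 172 163
 161 162 161 159 156 156 155 156 155]
300 [146 144 144 146 148 148 146 145 147 160 182 193 184 153 108  81  74  75
  75  75  76  76  76  75  76] [208 208 208 208 208 208 208 207 198 172 127  83  59  53  55  54  52  54
  55  54]
330 [158 158 157 156 154 155 157 158 158 158 161 173 188 194 178 141  99  79
  75  76  75  75  75  76  76] [210 210 210 211 211 211 211 211 211 210 200 169 119  75  58  51  50  53
  53  53]
(277, 165) [ 0.67   0.161 -0.003]
(381, 165) [ 0.69  -0.17  -0.003]
tin [0.528 0.248 0.058]
shaker [ 0.448 -0.153  0.078]
tin [0.526 0.239 0.058]
shaker [ 0.449 -0.159  0.078]
```

Request:
apply_moves --slide '[[0.3, 0.35, 0], [0.3, 0.35, 0], [0.3, 0.35, 0], [0.3, 0.35, 0], [0.3, 0.35, 0], [0.3, 0.35, 0], [0.3, 0.35, 0], [0.3, 0.35, 0]]' --turn '[[0, 0, 0], [0, 0, 0], [0, 0, 0], [0, 0, 0], [0, 0, 0], [0, 0, 0], [0, 0, 0], [0, 0, 0]]' --jaw '[0, 0, 0, 0, 0, 0, 0, 0]'

```text
time_s: 1.1
tcp_pos: [0.3244, 0.3278, 0.2408]
eef_rot: [-180.0, -0.0, -13.2]
contact_force: [0.8, 0.9, 1.0]
gripper_width: 0.0875
```

Request:
apply_moves --slide '[[0.3, 0.35, 0], [0.3, 0.35, 0], [0.3, 0.35, 0], [0.3, 0.35, 0], [0.3, 0.35, 0], [0, 0, 0], [0, 0, 0], [0, 0, 0]]' --turn '[[0, 0, 0], [0, 0, 0], [0, 0, 0], [0, 0, 0], [0, 0, 0], [0, 0, 0.096], [0, 0, 0.096], [0, 0, 0.096]]' --jaw '[0, 0, 0, 0, 0, 0, 0, 0]'

```text
time_s: 1.9
tcp_pos: [0.4302, 0.1241, 0.2406]
eef_rot: [-180.0, -0.0, -38.4]
contact_force: [-0.5, 0.3, 0.3]
gripper_width: 0.0872
```

Request:
apply_moves --slide '[[0, 0, 0], [0, 0, 0], [0, 0, 0], [0, 0, 0], [0, 0, 0], [0, 0, 0], [0, 0, 0], [0, 0, 0]]' --turn '[[0, 0, 0.096], [0, 0, 0.096], [0, 0, 0.096], [0, 0, 0.096], [0, 0, 0.096], [0, 0, 0.096], [0, 0, 0.096], [0, 0, 0.096]]' --jaw '[0, 0, 0, 0, 0, 0, 0, 0]'

```text
time_s: 2.7
tcp_pos: [0.4299, 0.1249, 0.2407]
eef_rot: [-180.0, 0.0, -104.3]
contact_force: [0.4, -0.1, 0.6]
gripper_width: 0.0876
```

Request:
apply_moves --slide '[[0, -0.04, 0.4], [0, 0, 0.4], [0, 0, 0.4], [0, 0, 0.4], [0, 0, 0.2]]' --turn '[[0, 0, 0], [0, 0, 0], [0, 0, 0], [0, 0, 0], [0, 0, 0]]' --jaw '[0, 0, 0, 0, 0]'

```text
time_s: 3.2
tcp_pos: [0.4325, 0.1229, 0.0579]
eef_rot: [179.9, -0.1, -104.0]
contact_force: [0.1, 0.1, 0.8]
gripper_width: 0.0876
```

```bash
python3 - <<'E'
from h import *
for n in ("wrist","top"):
    c=r.capture(n); cv2.imwrite(f"pics/{n}1.png",c["pixels"])
print(r.get_state()["tcp_pos"])
c=r.capture("wrist")
for ce,s in blobs(c,*RNG["green"],amin=300,amax=99999): print(ce,s, ray(c,ce,.012).round(3))
E
```

```text
[0.43222542 0.12264204 0.05815263]
[322.2893253  221.92961307] [ 278  185   90   69 5143] [0.435 0.121 0.012]
```

View pics/wrist1.png

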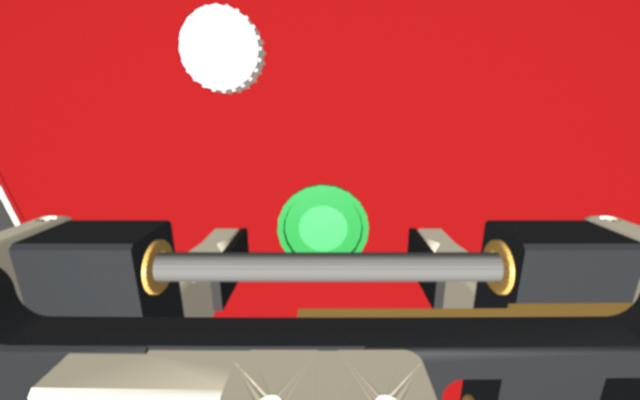

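The lid sits midway between the open fingers, at about (322,228), with the fingers at about (230,240) and (430,240). I'll go down to just above the table and sweep along −tool y.

Request:
apply_moves --slide '[[0, 0, 0.2], [0, 0, 0.19], [0, -0.08, 0], [0, -0.1, 0], [0, -0.12, 0], [0, -0.12, 0], [0, -0.12, 0], [0, -0.12, 0]]' --turn '[[0, 0, 0], [0, 0, 0], [0, 0, 0], [0, 0, 0], [0, 0, 0], [0, 0, 0], [0, 0, 0], [0, 0, 0]]' --jaw '[0, 0, 0, 0, 0, 0, 0, 0]'

```text
time_s: 4.15
tcp_pos: [0.4993, 0.1077, 0.0219]
eef_rot: [-180.0, 0.0, -104.0]
contact_force: [-0.4, 0.5, -0.4]
gripper_width: 0.088
```

```bash
python3 - <<'E'
from h import *
c=r.capture("wrist"); cv2.imwrite(f"pics/wrist2.png",c["pixels"])
s=r.get_state();print(s["tcp_pos"],s["eef_rot"],s["contact_force"])
E
```

```text
[0.500938   0.10784523 0.02189249] [-1.79923379e+02  4.33169399e-02 -1.03982278e+02] [3.04668275 0.46593635 0.41247873]
```

View pics/wrist2.png

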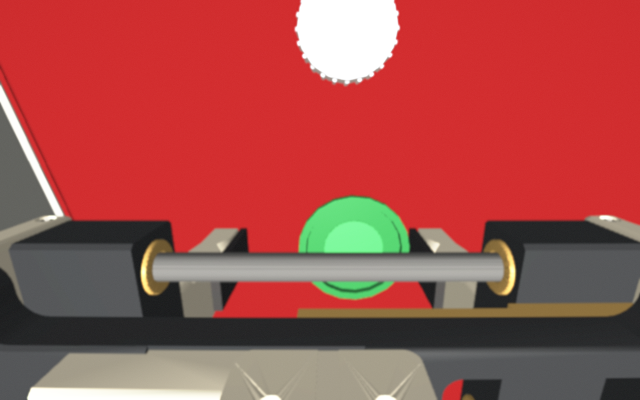

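The lid rides on the trailing (right) pad, with its right edge at about u=410, and it moves cleanly. I'll lower 3 mm and continue over the edge.

Request:
apply_moves --slide '[[0, -0.1, 0.03], [0, -0.15, 0], [0, -0.15, 0], [0, -0.15, 0], [0, -0.15, 0], [0, -0.15, 0], [0, -0.15, 0], [0, -0.15, 0]]' --turn '[[0, 0, 0], [0, 0, 0], [0, 0, 0], [0, 0, 0], [0, 0, 0], [0, 0, 0], [0, 0, 0], [0, 0, 0]]' --jaw '[0, 0, 0, 0, 0, 0, 0, 0]'

```text
time_s: 5.0
tcp_pos: [0.6102, 0.0797, 0.0181]
eef_rot: [180.0, -0.0, -104.0]
contact_force: [0.3, 0.0, 0.5]
gripper_width: 0.0875
```

Request:
apply_moves --slide '[[0, -0.15, 0], [0, -0.15, 0], [0, -0.15, 0], [0, -0.15, 0], [0, -0.15, 0], [0, -0.1, 0], [0, 0, 0], [0, 0, 0]]' --turn '[[0, 0, 0], [0, 0, 0], [0, 0, 0], [0, 0, 0], [0, 0, 0], [0, 0, 0], [0, 0, 0], [0, 0, 0]]' --jaw '[0, 0, 0, 0, 0, 0, 0, 0]'

```text
time_s: 5.8
tcp_pos: [0.6915, 0.0595, 0.018]
eef_rot: [179.9, -0.0, -104.0]
contact_force: [-0.1, -0.2, 0.0]
gripper_width: 0.0878
```

```bash
python3 - <<'E'
from h import *
c=r.capture("wrist"); d=r.capture("side")
cv2.imwrite(f"pics/w3.png",cv2.resize(np.hstack([c["pixels"],d["pixels"]]),(800,250)))
cv2.imwrite(f"pics/s3.png",cv2.resize(d["pixels"][90:280,200:420],None,fx=3,fy=3))
s=r.get_state();print(s["tcp_pos"],s["eef_rot"],s["contact_force"])
E
```

```text
[0.69127689 0.05976408 0.01841946] [ 1.79963899e+02 -1.32440533e-02 -1.03973491e+02] [ 0.7694483  -0.21454355  0.18329978]
```

View pics/w3.png

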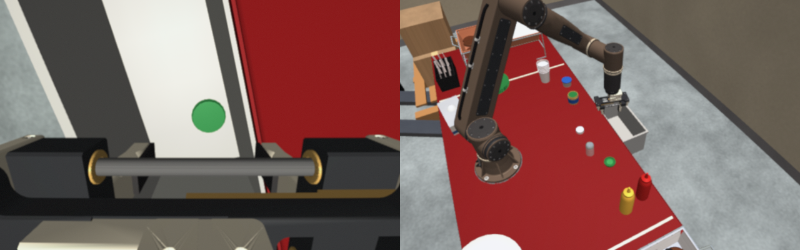

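View pics/s3.png

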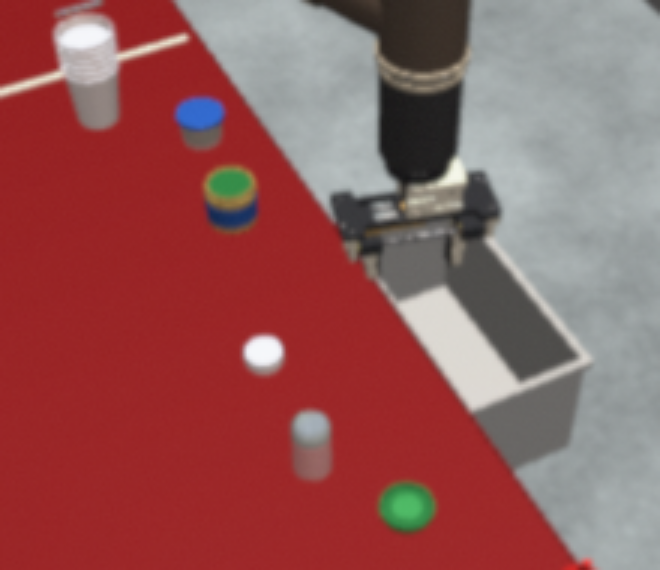

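Lid 1 lies flat on the bin floor, at (208,115) in the left half of the wrist view. The cap is next. I'll raise, turn to yaw −90 and come over it.

Request:
apply_moves --slide '[[0, 0, 0.0], [0, 0, -0.4], [0, 0, -0.4], [0.1, 0.4, 0], [0.1, 0.47, 0], [0.1, 0.47, 0], [0.15, 0.46, 0], [0.1, 0.47, 0]]' --turn '[[0, 0, 0], [0, 0, -0.081], [0, 0, -0.081], [0, 0, 0], [0, 0, 0], [0, 0, 0], [0, 0, 0], [0, 0, 0]]' --jaw '[0, 0, 0, 0, 0, 0, 0, 0]'

```text
time_s: 6.7
tcp_pos: [0.4628, 0.0043, 0.0986]
eef_rot: [-180.0, 0.0, -90.0]
contact_force: [-0.3, 1.3, 1.6]
gripper_width: 0.0877
```

```bash
python3 - <<'E'
from h import *
c=r.capture("wrist"); cv2.imwrite(f"pics/w4.png",c["pixels"])
s=r.get_state();print(s["tcp_pos"],s["eef_rot"],s["contact_force"])
for ce,q in blobs(c,*RNG["white"],amin=1000,amax=99999): print(ce,q, ray(c,ce,.018).round(3))
E
```

```text
[0.45382514 0.00152818 0.09737644] [ 1.79650350e+02 -1.43900869e-02 -9.02283223e+01] [-12.41157739  -3.55524247  -3.45956634]
[ 81.16726585 120.27852412] [  51    0   62  221 5285] [ 0.638 -0.061  0.018]
[324.33405718 209.5320304 ] [ 294  180   61   60 2763] [0.465 0.005 0.018]
[340.19822156 272.25923181] [ 152  259  352   49 8097] [0.453 0.058 0.018]
[238.1175712  375.82165502] [   27   350   410    50 18610] [0.542 0.161 0.018]
```

View pics/w4.png

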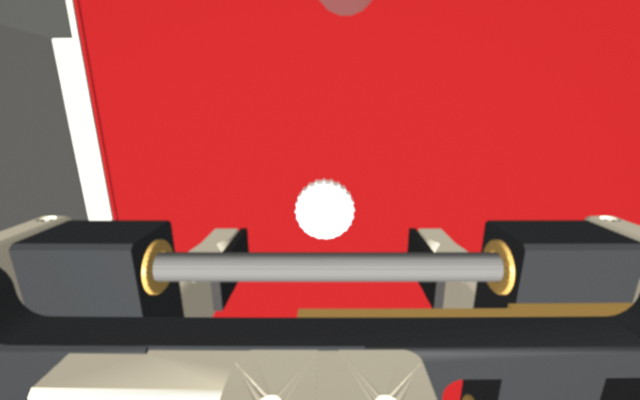

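The cap is between the pads at (324,209), measured at (0.465, 0.005). I'll descend and sweep it.

Request:
apply_moves --slide '[[0, 0, 0.3], [0, 0, 0.3], [0, 0, 0.2], [0, -0.08, 0], [0, -0.1, 0], [0, -0.12, 0], [0, -0.12, 0], [0, -0.12, 0]]' --turn '[[0, 0, 0], [0, 0, 0], [0, 0, 0], [0, 0, 0], [0, 0, 0], [0, 0, 0], [0, 0, 0], [0, 0, 0]]' --jaw '[0, 0, 0, 0, 0, 0, 0, 0]'

```text
time_s: 7.55
tcp_pos: [0.5208, 0.005, 0.0194]
eef_rot: [-179.9, 0.0, -90.1]
contact_force: [-0.7, -0.5, -0.3]
gripper_width: 0.0875
```

```bash
python3 - <<'E'
from h import *
c=r.capture("wrist"); cv2.imwrite(f"pics/w5.png",c["pixels"])
s=r.get_state();print(s["tcp_pos"],s["eef_rot"],s["contact_force"])
E
```

```text
[0.52277411 0.00533261 0.01936839] [-1.79833637e+02  3.02169185e-02 -9.00237528e+01] [3.28466553 0.5220496  0.42117894]
```

View pics/w5.png

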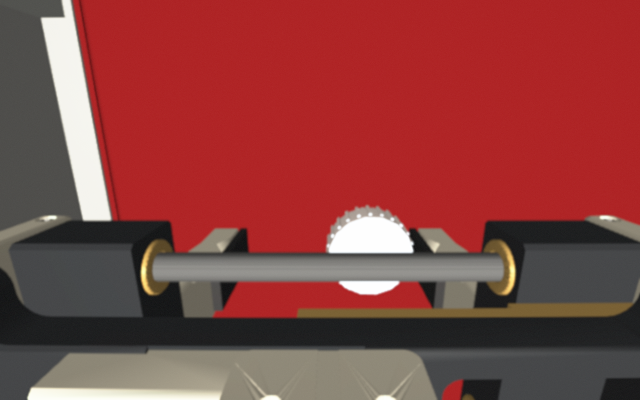

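The cap rides on the trailing pad at about (370,250). I'll push on another ~0.18 m.

Request:
apply_moves --slide '[[0, -0.12, 0], [0, -0.15, 0], [0, -0.15, 0], [0, -0.15, 0], [0, -0.15, 0], [0, -0.15, 0], [0, -0.15, 0], [0, -0.15, 0]]' --turn '[[0, 0, 0], [0, 0, 0], [0, 0, 0], [0, 0, 0], [0, 0, 0], [0, 0, 0], [0, 0, 0], [0, 0, 0]]' --jaw '[0, 0, 0, 0, 0, 0, 0, 0]'

```text
time_s: 8.4
tcp_pos: [0.6367, 0.0046, 0.0185]
eef_rot: [180.0, -0.0, -90.1]
contact_force: [0.0, -0.5, -0.4]
gripper_width: 0.0875
```

Request:
apply_moves --slide '[[0, -0.15, 0], [0, -0.15, 0], [0, -0.15, 0], [0, -0.12, 0], [0, 0, 0], [0, 0, 0]]' --turn '[[0, 0, 0], [0, 0, 0], [0, 0, 0], [0, 0, 0], [0, 0, 0], [0, 0, 0]]' --jaw '[0, 0, 0, 0, 0, 0]'

```text
time_s: 9.0
tcp_pos: [0.6927, 0.0045, 0.0181]
eef_rot: [179.9, -0.0, -90.1]
contact_force: [0.1, -0.9, 0.2]
gripper_width: 0.0875
```

```bash
python3 - <<'E'
from h import *
c=r.capture("wrist"); cv2.imwrite(f"pics/w6.png",c["pixels"])
s=r.get_state();print(s["tcp_pos"],s["eef_rot"],s["contact_force"])
E
```

```text
[0.69237991 0.00451233 0.01821365] [ 1.79946344e+02 -4.45647881e-03 -9.00740276e+01] [0.19716229 0.33977585 0.70961825]
```

View pics/w6.png

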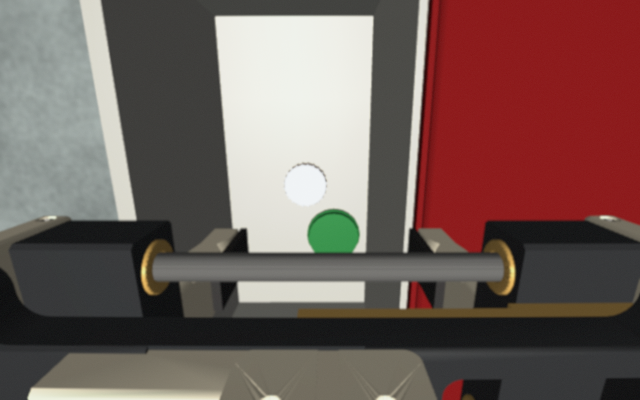

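The cap at (305,184) and lid 1 at (333,232) are both in the bin. Now lid 2: raise, traverse, and turn to yaw −40.

Request:
apply_moves --slide '[[0, 0, -0.4], [0, 0, -0.4], [0, 0, -0.4], [0.37, 0.26, 0], [0.37, 0.26, 0], [0.37, 0.26, 0], [0.37, 0.26, 0], [0.37, 0.26, 0]]' --turn '[[0, 0, 0], [0, 0, 0], [0, 0, 0], [0, 0, 0], [0, 0, 0], [0, 0, 0], [0, 0, 0], [0, 0, 0]]' --jaw '[0, 0, 0, 0, 0, 0, 0, 0]'

```text
time_s: 9.85
tcp_pos: [0.5609, -0.1812, 0.1389]
eef_rot: [-180.0, 0.0, -90.0]
contact_force: [1.1, 0.6, 0.4]
gripper_width: 0.0877
```

Request:
apply_moves --slide '[[0.37, 0.25, 0], [0.37, 0.25, 0], [0, 0, 0], [0, 0, 0], [0, 0, 0], [0, 0, 0], [0, 0, 0], [0, 0, 0]]' --turn '[[0, 0, 0], [0, 0, 0], [0, 0, -0.097], [0, 0, -0.097], [0, 0, -0.097], [0, 0, -0.097], [0, 0, -0.097], [0, 0, -0.097]]' --jaw '[0, 0, 0, 0, 0, 0, 0, 0]'

```text
time_s: 10.65
tcp_pos: [0.512, -0.2539, 0.1387]
eef_rot: [-180.0, 0.0, -39.7]
contact_force: [0.1, 0.5, -0.5]
gripper_width: 0.0877
```

```bash
python3 - <<'E'
from h import *
c=r.capture("wrist"); cv2.imwrite(f"pics/w7.png",c["pixels"])
s=r.get_state();print(s["tcp_pos"],s["eef_rot"],s["contact_force"])
for ce,q in blobs(c,*RNG["green"],amin=500,amax=99999): print(ce,q, ray(c,ce,.012).round(3))
E
```

```text
[ 0.51201801 -0.25386562  0.13868982] [-1.79994494e+02  8.03827907e-03 -3.91740297e+01] [-0.19926032  0.15158528  0.2174571 ]
[328.51006711 190.28553996] [ 296  159   66   64 3278] [ 0.514 -0.256  0.012]
```

View pics/w7.png

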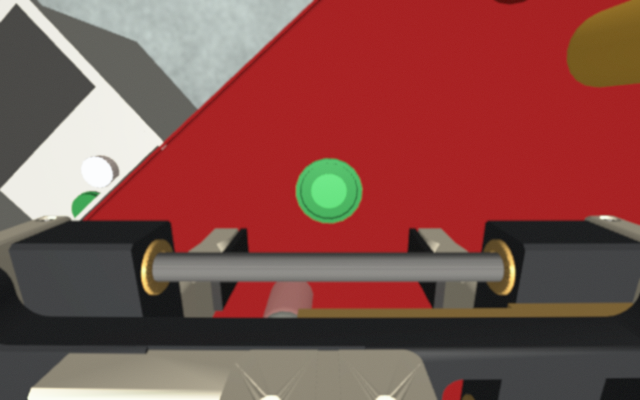

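Lid 2 measures (0.514, −0.256) at pixel (328,190), under the TCP. The shaker is well off to the back of the tool. I'll descend and start the diagonal sweep.

Request:
apply_moves --slide '[[0, 0, 0.4], [0, 0, 0.4], [0, 0, 0.4], [0, 0, 0], [0, -0.08, 0], [0, -0.1, 0], [0, -0.12, 0], [0, -0.12, 0]]' --turn '[[0, 0, 0], [0, 0, 0], [0, 0, 0], [0, 0, 0], [0, 0, 0], [0, 0, 0], [0, 0, 0], [0, 0, 0]]' --jaw '[0, 0, 0, 0, 0, 0, 0, 0]'

```text
time_s: 11.5
tcp_pos: [0.5407, -0.221, 0.0192]
eef_rot: [-180.0, -0.0, -40.1]
contact_force: [-0.1, -0.3, 0.6]
gripper_width: 0.0875
```

Request:
apply_moves --slide '[[0, -0.12, 0], [0, -0.12, 0], [0, -0.12, 0], [0, -0.12, 0], [0, -0.12, 0], [0, -0.1, 0]]' --turn '[[0, 0, 0], [0, 0, 0], [0, 0, 0], [0, 0, 0], [0, 0, 0], [0, 0, 0]]' --jaw '[0, 0, 0, 0, 0, 0]'

```text
time_s: 12.1
tcp_pos: [0.5855, -0.1675, 0.0185]
eef_rot: [-180.0, -0.0, -40.0]
contact_force: [-0.9, -0.3, -0.3]
gripper_width: 0.0875
```

```bash
python3 - <<'E'
from h import *
c=r.capture("wrist"); cv2.imwrite(f"pics/w8.png",c["pixels"])
s=r.get_state();print(s["tcp_pos"],s["eef_rot"],s["contact_force"])
E
```

```text
[ 0.58651751 -0.16681506  0.01859027] [-1.79975165e+02 -4.11833595e-02 -3.99756684e+01] [1.31247376 0.80140599 0.04418597]
```

View pics/w8.png

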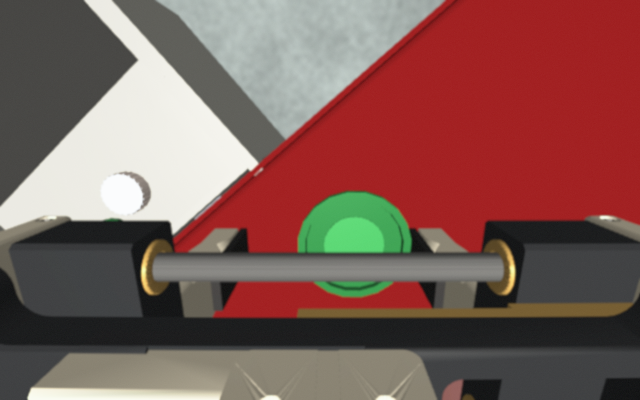

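The lid is centred on the pad at about (354,245), and the bin's near corner at (260,170) is to its left. If I hold this direction, the lid should cross the edge at about y = −0.108, with its near side at −0.138, inside −0.156. I'll carry on.

Request:
apply_moves --slide '[[0, -0.12, 0], [0, -0.14, 0], [0, -0.14, 0], [0, -0.14, 0], [0, -0.14, 0], [0, -0.14, 0], [0, -0.14, 0], [0, -0.14, 0]]' --turn '[[0, 0, 0], [0, 0, 0], [0, 0, 0], [0, 0, 0], [0, 0, 0], [0, 0, 0], [0, 0, 0], [0, 0, 0]]' --jaw '[0, 0, 0, 0, 0, 0, 0, 0]'

```text
time_s: 12.95
tcp_pos: [0.6562, -0.0832, 0.0185]
eef_rot: [180.0, 0.0, -40.0]
contact_force: [-0.7, -0.5, -0.2]
gripper_width: 0.0876
```

Request:
apply_moves --slide '[[0, -0.14, 0], [0, -0.14, 0], [0, -0.14, 0], [0, -0.1, 0], [0, 0, 0], [0, 0, 0]]' --turn '[[0, 0, 0], [0, 0, 0], [0, 0, 0], [0, 0, 0], [0, 0, 0], [0, 0, 0]]' --jaw '[0, 0, 0, 0, 0, 0]'

```text
time_s: 13.55
tcp_pos: [0.6887, -0.0443, 0.0183]
eef_rot: [180.0, 0.0, -40.0]
contact_force: [0.2, -0.3, 0.4]
gripper_width: 0.0874
```

```bash
python3 - <<'E'
from h import *
c=r.capture("wrist"); cv2.imwrite(f"pics/w9.png",c["pixels"])
s=r.get_state();print(s["tcp_pos"],s["eef_rot"],s["contact_force"])
E
```

```text
[ 0.68853035 -0.04456271  0.01839985] [ 1.79978545e+02  2.37859181e-02 -4.00474668e+01] [ 0.20235114 -0.07777672 -1.1790267 ]
```

View pics/w9.png

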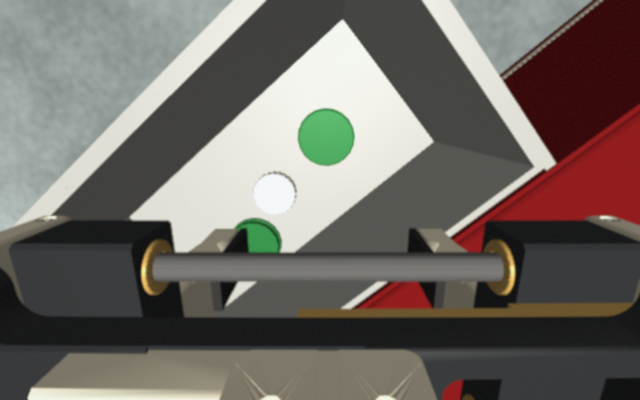

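All three pieces are flat on the bin floor, at (326,137), (275,192) and (258,240). I'll raise the arm clear and check the rest.

Request:
apply_moves --slide '[[0, 0, -0.3], [0, 0, -0.4], [0, 0, -0.4], [0, 0, -0.4], [0, 0, -0.4], [0, 0, 0], [0, 0, 0], [0, 0, 0]]' --turn '[[0, 0, 0], [0, 0, 0], [0, 0, 0], [0, 0, 0], [0, 0, 0], [0, 0, 0], [0, 0, 0], [0, 0, 0]]' --jaw '[0, 0, 0, 0, 0, 0, 0, 0]'

```text
time_s: 14.4
tcp_pos: [0.688, -0.0448, 0.2076]
eef_rot: [179.9, 0.1, -40.1]
contact_force: [0.9, 0.6, -0.4]
gripper_width: 0.0876
```

```bash
python3 - <<'E'
from h import *
s=r.get_state();print(s["tcp_pos"],s["contact_force"])
c=r.capture("wrist"); d=r.capture("side"); a=cv2.imread("pics/side0.png")
cv2.imwrite("pics/w10.png",np.hstack([cv2.resize(c["pixels"],(400,250)),cv2.resize(d["pixels"],(400,250))]))
for n,k,z in (("blue/green","green",.012),("blue","blue",.045),("yel","yel",.058)):
    for im,l in ((a,"before"),(d["pixels"],"after")):
        print(k,l,[b[0].round(1).tolist() for b in blobs({"pixels":im},*RNG[k],amin=60) if 200<b[0][0]<420 and 90<b[0][1]<340])
print("shaker",[[b[0].round(1).tolist() for b in blobs({"pixels":im},*RNG["white"],amin=40) if 295<b[0][0]<312 and 220<b[0][1]<245] for im in (a,d["pixels"])])
df=cv2.absdiff(a,d["pixels"]).max(2); print("bottles diff",df[270:350,345:410].max(),"cups",df[90:135,215:245].max())
for k,z in (("green",-.157),("white",-.151)):
    for ce,q in blobs(c,*RNG[k],amin=300,amax=9000): print(k,ce.round(),q[2:],ray(c,ce,z).round(3))
E
```

```text
[ 0.68797123 -0.04476478  0.20755355] [ 0.86408022  0.58715104 -0.44263925]
green before [[276.2, 150.7], [267.0, 188.9], [335.2, 258.7]]
green after [[276.2, 150.7]]
blue before [[266.1, 127.8], [277.0, 161.9]]
blue after [[266.1, 127.8], [277.0, 161.9]]
yel before [[276.5, 153.9], [363.0, 321.2]]
yel after [[276.4, 153.8], [363.0, 321.2]]
shaker [[[303.3, 230.9]], [[303.5, 230.9]]]
bottles diff 14 cups 15
green [326. 128.] [ 34  36 954] [ 0.726 -0.072 -0.157]
green [279. 199.] [ 33  31 810] [ 0.688  0.064 -0.157]
white [130. 393.] [ 195   20 2533] [ 0.581  0.572 -0.151]
```

View pics/w10.png

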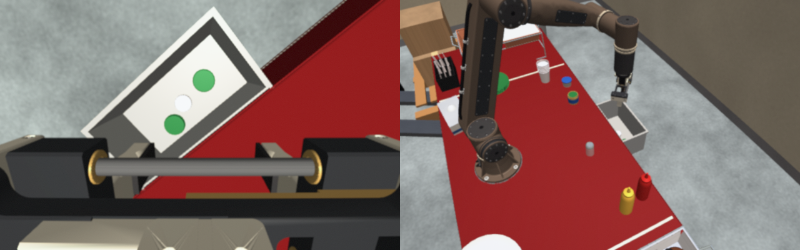

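All three pieces show in the bin, at (204,80), (183,103) and (175,124). Nothing else has moved by more than 0.2 px, and the arm is clear, so I'm handing in.

```bash
python3 -c "
from plant import r
print(r.close_job())"
```

```text
the job is handed in; nothing more can be done
None
```

Both green lids and the white jug cap are in the scrap bin, and I handed the job in at about 14.5 s of the 64 s allowed. I swept each piece over the far edge with the open gripper straddling it, pushing with the trailing pad about 4–5 mm above the table. Nothing was gripped or lifted.

**Litter:** The last wrist picture shows all three lying in the bin. The lids measure at about (0.726, −0.072) and (0.688, 0.064), well inside the bin walls. The cap lies between them. I only saw it in the picture, because its white merges with the bin floor and my colour mask did not pick it out.

**Things that should stay:** In the side view, the tin, shaker, dip tub and yellow bottle are within 0.2 px of where they began. The red bottle and cup stack show no change beyond image noise.

**Arm:** It was raised about 0.19 m above the table, touching nothing. Contact readings stayed around 1 N in every sweep. The only larger reading was 12 N during a hard stop in mid-air, which I put down to the arm's own inertia.

No check failed. The tin and shaker positions from the two cameras disagreed by 6–9 mm in y at the start, but the sweep paths left more room than that.

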